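# Take the spark filter out of the bench extractor

### The arm

A 6-joint arm with a two-finger parallel gripper is mounted at the origin on the work surface. World frame = base frame: x ahead of the robot, y to its left, z up, the work surface at z = 0. Lengths are in mm, angles in degrees, forces in N, time in s.
With the tool pointing down it reaches from about 325 to 850 mm from the base axis. Payload 4.4 kg.
Tool frame: the origin (TCP) lies where the fingers leave the gripper's body, on its centre line; the fingertips stand 97 mm ahead of it and the grasp point (between the pads) lies 78 mm ahead of it (robot.grip_point_offset is the distance from the TCP to the grasp point, in mm); z points along the fingers, y is the direction in which the jaws open and shut (so a half turn about z gives the same grasp; the last joint's range is limited). The gripper opens to 94 mm and grips with 3 to 60 N. Pads are 16 mm wide; open, the fingers measure 119 mm over their backs; the gripper's body (75 mm by 177 mm) begins 78 mm behind the grasp point.
Start: joints at [-73.253, 11.837, 88.321, -0, 79.842, -8.623], TCP at [246.359, -519.553, 302.647] pointing down, gripper open.
Joint ranges: [-156.59, 156.59], [-49.26, 127.26], [12.9, 141.05], [-63.56, 243.56], [4.71, 150.69], [-161.64, 161.64]. Speed limits (degrees/s): [159.86, 159.86, 180, 180, 180, 180].

### API

Orientations are given as a 3x3 rotation matrix whose columns are the frame's x, y, z axes.
In Python, from rig import robot gives the robot as it stands.
- The arm moves only by the tool play_rows, never from a script. Its argument "targets" is a list of rows, each an object with "dp": the shift along the world's x, y, z in cm, a list of three; "angular": the turn, a rotation vector about the world's x, y, z in degrees, a list of three; "claw": the opening, from 0 (shut) to 1 (fully open). A call has 1 to 20 rows; each row shifts and turns the commanded pose from where the row before left it; what a row does not reach is not made up. A row lasts 1/8 s, in which the tool goes at most 62.5 mm and 10.7 degrees, less where a joint would pass 70% of its speed; a pose out of reach is approached as far as the arm can. A call with a gripper value outside its range is refused whole. The fingers move at their own pace and stop on an object; "grip_force" is the grip in N (left out, the last holds). Time passes only in rows, so rows that do not move let the fingers close. It gives the time, the measured TCP pose, the force and the opening at its end, in the units of the state.
- robot.observe(): the state, without advancing time (a new reading comes with each control period).
- robot.get_image(name): name is "scene" or "top" or "wrist"; returns (picture, depth): 480x640x3 uint8, blue, green, red; 480x640 float32, mm along the optical axis (not along the pixel's ray), 0 where there is no reading.
- robot.camera_model(name): a dict with "K" (3x3 intrinsics, pixels), "rvec" (rotation vector, rad) and "tvec" (3), from world to camera coordinates, as OpenCV has them. Camera axes: x right, y down, z forward; pixel columns grow to the right and rows downward; lengths in mm; the calibration is good to about 2 mm. A picture is of the moment at which its call begins: read the wrist's pose just before it. camera_model takes no time and is no camera call; for the wrist camera it gives the pose at the moment of the call.
- robot.close_job(): hands the job in, once; it reports no verdict.
Trained networks look in the newest picture that a camera, given by its name, has taken for a name from the list of things; names that differ only in an ending like _2 or _b are one class to them, and where a whole thing is asked for, a point or a joint stands for the part that bears it (a point fixed in the world has none). Each returns a list of dicts, best first, with "p" (0 to 1); they miss things now and then, are a little off and sometimes report something else, mostly with a low value. They report only what shows in the picture. A call takes as long as a camera call. They do not tell look-alikes from the thing itself.
- robot.spot_in(camera, query): "point" ([x, y, z] in mm, in world coordinates, good to about 4 mm: the middle of the surface that is visible of it).
- robot.silhouettes(camera, query): "pixels" (480x640 bool, what is visible of it).
- robot.tip_of(camera, query): "point" ([x, y, z] in mm, in world coordinates, good to about 4 mm: a listed point, or the origin of a listed thing).
The state is a dict: "clock": time; "joints": joint angles; "joint_vel": joint speeds; "effort": joint torques, N m; "position": TCP position; "orientation": TCP orientation; "ft_force": force on the tool from outside, world axes, zero at the start; "moment": the same for the moment, N m; "width": opening from 0.0 (shut) to 1.0 (fully open).
Only numpy, scipy, OpenCV 4.12 (cv2) and the standard library are available. Lean on these libraries where they do the work, as an engineer would, in place of code of your own. Each camera call takes 0.05 s, during which the arm holds its last target. There are 200 camera calls.

### The job

Turn the red swing tab on the sloping face of the blue bench extractor right aside, about a quarter turn either way, while the filter cassette still sits in its frame. Then lift the cassette out by its black handle, keep it handle-up, and lay it flat in the yellow tray, lowering it all the way down before letting go. Leave the tab aside and do not disturb the other things on the bench.

Things in the scene. Friction and masses are not known exactly. Their poses are not given: they have to be found in the camera images.
- extractor: Fixed blue bench extractor, 200 mm wide (y), about 380 mm deep with its grey duct stub at the back (+x). Its face slopes down towards -x, 30 degrees from level. Origin on the bench, straight below the middle of the filter seat; z up.
- filter_frame: Fixed frame on the sloping face. Origin: middle of the seat the cassette lies on, 85 mm above the bench. Its x axis points up the slope (30 degrees above level), y along the width, z out of the face (30 degrees from vertical, leaning towards the extractor's -x side). Recess 125 mm (x) by 155 mm (y), with an aluminium rim 14 mm high all round; the rim is 20 mm wide at the lower edge, 22 mm at the sides and 55 mm at the upper edge.
- tab (a joint): Angle of the red swing tab about its pivot, rad, positive counter-clockwise seen from outside the face. At 0 it points straight down the slope with its tip 14 mm over the cassette's edge; it starts within 0.3 of 0. Beyond 1.15 either way it is clear of the cassette; stops at 1.6 either way. It turns with light friction (about 1 N at the lug) and stays where left.
- tab_pivot (a point): Pivot of the tab, on top of the upper rim: at (86, 0, 14) mm in the filter_frame. The tab turns about the frame's z axis.
- tab_lug (a point): Top centre of the red upright lug on the tab's free end: a pin 12 mm in diameter and 28 mm tall standing out of the face, 36 mm from the pivot axis. Its top lies 48 mm from the seat plane. The tab's blade is 14 mm wide and 5 mm thick and reaches 40 mm from the pivot, its top face 20 mm from the seat plane.
- cassette: Loose filter cassette, 0.35 kg: aluminium plate 120 mm (x) by 150 mm (y) by 13 mm thick, with a grey mesh and a black handle on top. Origin: middle of its underside; z out of the plate on the handle side. It starts in the frame with its axes along the frame's, 2.5 mm of play on each side.
- cassette_grip (a point): Middle of the handle's bar, 44 mm above the cassette's underside. The bar is 12 mm wide (cassette x), 70 mm long (cassette y), 12 mm high (38 to 50 mm above the underside), on two posts 12 mm square at its ends (46 mm free between them).
- tray: Fixed open yellow tray, outside 180 mm (x) by 210 mm (y), 30 mm high, walls 5 mm. Origin: centre of its underside; its floor is 5 mm above that and level. Inside 170 by 200 mm, so the cassette goes in with its long side along the tray's y.
- paste_jar: Loose bystander: green jar, 56 mm diameter, 60 mm tall, origin under its centre. Not to be disturbed.
- die_ring: Loose bystander: dark steel ring, 84 mm diameter, 30 mm tall, origin under its centre. Not to be disturbed.
- spray_can: Loose bystander: red can, 56 mm diameter, 150 mm tall, origin under its centre. Not to be disturbed.
- grinding_wheel: Loose bystander: brick-red disc, 80 mm diameter, 20 mm thick, lying flat, origin under its centre. Not to be disturbed.
- cup: Loose bystander: grey cup, 70 mm diameter, 90 mm tall, origin under its centre. Not to be disturbed.
- screwdriver: Loose bystander: screwdriver lying on the bench near the robot. Not to be disturbed.
- wrench: Loose bystander: wrench lying on the bench near the robot. Not to be disturbed.
Mind the look-alikes: they are no part of the job. What is meant by the cassette is not orange, and is the larger of those in its own colour.

How it is judged (in metres and radians):
On the way, in this order (a step that is already met when the one before it is completed fails the run):
1. the tab is turned aside, clear of the cassette, which still sits in its frame ((value of joint tab above 1.15 rad or value of joint tab below -1.15 rad) and distance between cassette and filter_frame below 0.012 m), for 0.1 s.
2. the cassette is lifted clear of the frame in the gripper (distance between cassette and filter_frame above 0.05 m and contact force between the fingers and cassette above 0.5 N), for 0.1 s.
3. the cassette is lowered onto the tray's floor while still held (z of cassette in the frame of tray below 0.013 m and horizontal distance between cassette and tray below 0.05 m and contact force between cassette and tray above 0.3 N and contact force between the fingers and cassette above 0.5 N), for 0.05 s.
At the end, for the whole second after the job is handed in: The cassette lies at rest, released, handle up, flat on the tray's floor (origin within 9 mm of the tray's underside, tilt under 0.06 rad, within the walls), and the tab stands more than 1.15 rad aside (horizontal distance between cassette and tray below 0.05 m and z of cassette in the frame of tray below 0.009 m and angle between cassette's own z axis and vertical below 0.06 rad and linear speed of cassette below 0.02 m/s and (value of joint tab above 1.15 rad or value of joint tab below -1.15 rad)); the robot touches nothing.
It fails at once if the cassette is tipped more than 60 degrees from level (angle between cassette's own z axis and vertical above 1.05 rad).
It fails at once if a bystander is moved more than 30 mm (distance of any of paste_jar, die_ring, spray_can, grinding_wheel, cup, screwdriver, wrench from where it was at the start of the episode above 0.03 m).
It also fails if it takes over 53 s, if anything falls off the work surface, if the arm or the gripper's body presses on something with over 40 N, if the wrist force passes 120 N, or if a joint passes its speed limit or range.

## Working session

There is one attempt and no reset: what is moved stays moved. The work goes in short steps, Python scripts to look and compute and a tool call to move; the robot and the scene stay as the last step left them, time stands still between calls to the robot, and variables do not carry over. Pictures are saved under pics/ and viewed, about 8 in all and at most 12, crops included, and the job is handed in when it is done.

Besides the shell and the picture viewer there is one more tool, called as name(argument=value, ...) on one line, values as JSON. play_rows: Moves the arm, as the interface text tells. Its arguments: {"type":"object","properties":{"targets":{"type":"array"},"grip_force":{"type":"number"}},"required":["targets"]}

```bash
mkdir -p pics; ls; cat > h.py <<'E'
import numpy as np, cv2
from rig import robot
def cam(n):
    m=robot.camera_model(n); R=cv2.Rodrigues(np.array(m["rvec"],float))[0]; return np.array(m["K"]),R,np.array(m["tvec"],float).ravel()
def proj(n,P,c=None):
    K,R,t=c or cam(n); q=(K@(R@np.atleast_2d(P).T+t[:,None])).T; return q[:,:2]/q[:,2:]
def cloud(n,d,mask,c=None):
    K,R,t=c or cam(n); v,u=np.nonzero(mask&(d>0)); z=d[v,u]
    p=np.stack([(u-K[0,2])*z/K[0,0],(v-K[1,2])*z/K[1,1],z]); return (R.T@(p-t[:,None])).T
E
python3 - <<'E'
from h import *
for n in ["scene","top"]:
    im,d=robot.get_image(n); cv2.imwrite(f"pics/{n}0.png",im); np.save(n+"0.npy",d)
    for q in ["cassette","cassette_grip","tab_lug","tab_pivot","filter_frame","tray","extractor","spray_can","cup","paste_jar","die_ring","grinding_wheel"]:
        for r in robot.tip_of(n,q)[:3]:
            print(n,q,np.round(r["point"]),round(r["p"],2),proj(n,r["point"]).round()[0])
o=robot.observe(); print(o)
E
```

```text
pics
scene cassette [551. 248.  78.] 0.92 [401. 313.]
scene cassette [372. 438.  34.] 0.83 [501. 303.]
scene cassette [222. 317.  47.] 0.63 [484. 235.]
scene cassette_grip [218. 320.   7.] 0.89 [482. 242.]
scene cassette_grip [368. 436.   1.] 0.81 [498. 307.]
scene cassette_grip [530. 240. 121.] 0.69 [405. 297.]
scene tab_lug [572. 253. 153.] 0.68 [402. 309.]
scene tab_lug [553. 240.  -4.] 0.42 [394. 324.]
scene tab_pivot [624. 253. 140.] 0.86 [390. 329.]
scene filter_frame [530. 462.  -2.] 0.67 [479. 364.]
scene filter_frame [552. 243.  90.] 0.64 [400. 310.]
scene tray [ 535. -259.    3.] 0.75 [244. 225.]
scene tray [554. 240.  -2.] 0.2 [394. 324.]
scene extractor [625. 254. 136.] 0.22 [390. 330.]
scene spray_can [530. 463.  -3.] 0.92 [479. 365.]
scene spray_can [ 333. -164.   -4.] 0.44 [313. 193.]
scene cup [ 631. -468.    1.] 0.92 [167. 215.]
scene paste_jar [422.   6.  -3.] 0.79 [345. 242.]
scene paste_jar [ 630. -470.    1.] 0.25 [166. 215.]
scene die_ring [616.   2.  -6.] 0.83 [304. 296.]
scene grinding_wheel [744.  -5.   4.] 0.78 [272. 332.]
top cassette [220. 321.  49.] 0.92 
[... 999 characters left out ...]
25373135e-03,
        7.98417059e+01, -8.62223543e+00]), 'joint_vel': array([-0.07764134, -0.0139735 , -0.10574166, -0.05269909,  0.0153172 ,
        0.00349282]), 'effort': array([ 1.32948400e-03, -3.70875192e+01, -2.81760299e+01,  6.99978392e-02,
        2.75567727e-02, -2.65574357e-05]), 'position': array([ 246.34427046, -519.56931747,  302.63584509]), 'orientation': array([[ 9.03567387e-01,  4.28446000e-01, -4.38087192e-05],
       [ 4.28446001e-01, -9.03567388e-01,  1.12181824e-05],
       [-3.47777446e-05, -2.89060543e-05, -9.99999999e-01]]), 'ft_force': array([ 0.43970075, -0.8992118 ,  0.11082018]), 'moment': array([-0.01299972, -0.00317553,  0.01951086]), 'width': 1.002892443747964}
```

View pics/scene0.png

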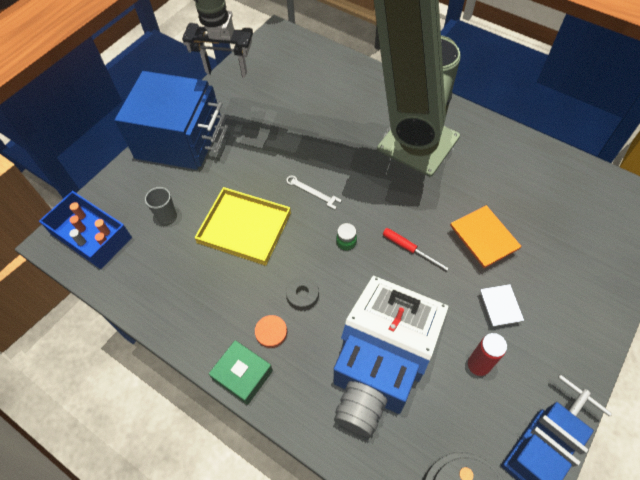

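View pics/top0.png

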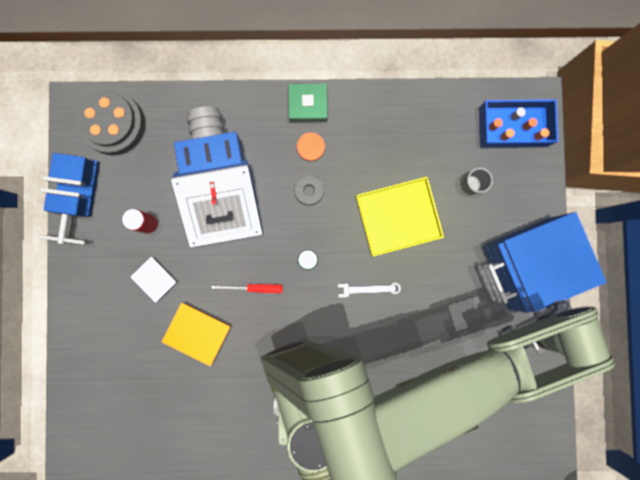

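The scene shows three cassette look-alikes:
- an orange plate at scene (486,237) / top (196,334)
- a small white plate at scene (501,306) / top (153,280)
- the plate with a black handle and red tab in the extractor frame at scene (401,300) / top (219,212)

The extractor one fits the description: it isn't orange, it's the larger of its colour, and it sits in the frame. The tray is at top (400,216).

```bash
cat > m.py <<'E'
from h import *
im=cv2.imread("pics/top0.png"); d=np.load("top0.npy")
hsv=cv2.cvtColor(im,cv2.COLOR_BGR2HSV)
V,U=np.mgrid[:480,:640]
# tray
m=(hsv[...,0]>22)&(hsv[...,0]<36)&(hsv[...,1]>130)&(hsv[...,2]>90)&(abs(U-400)<60)&(abs(V-216)<60)
P=cloud("top",d,m); print("tray",len(P),"z pct",np.percentile(P[:,2],[2,20,50,80,98]).round(1))
print(cv2.minAreaRect(P[:,:2].astype(np.float32)))
# face
m=(hsv[...,1]<60)&(hsv[...,2]>150)&(abs(U-219)<50)&(abs(V-207)<50)
P=cloud("top",d,m); P=P[P[:,2]>20]
for _ in range(5):
    c=np.median(P,0); c=P.mean(0); n=np.linalg.svd(P-c,full_matrices=False)[2][2]; n*=np.sign(n[2]); r=(P-c)@n; P=P[abs(r)<max(4,1.5*r.std())]
print("face n",n.round(3),"tilt",np.degrees(np.arccos(n[2])),"yaw",np.degrees(np.arctan2(-n[1],-n[0])),len(P),r.std())
yaw=np.arctan2(-n[1],-n[0])
A=np.array([np.cos(yaw),np.sin(yaw),0]);y=np.cross([0,0,1],A);z=-A*.5+np.array([0,0,np.cos(np.pi/6)]);x=np.cross(y,z)
q=np.stack([P@x,P@y],1).astype(np.float32); print(cv2.minAreaRect(q),np.median(P@z))
E
python3 m.py; python3 - <<'E'
import cv2
im=cv2.imread("pics/scene0.png")[260:380,330:460]
cv2.imwrite("pics/crop1.png",cv2.resize(im,None,fx=4.5,fy=4.5,interpolation=cv2.INTER_CUBIC))
E
```

```text
tray 4703 z pct [-2.5  2.6  6.2 10.8 33.5]
((541.8385009765625, -261.00115966796875), (181.51502990722656, 218.62176513671875), 13.884237289428711)
face n [-0.494 -0.081  0.866] tilt 30.043499464093756 yaw 9.317102806297115 3612 2.082547404196156
((569.8223876953125, 151.60052490234375), (200.99169921875, 204.05621337890625), 89.95011901855469) -205.4282325459475
```

View pics/crop1.png

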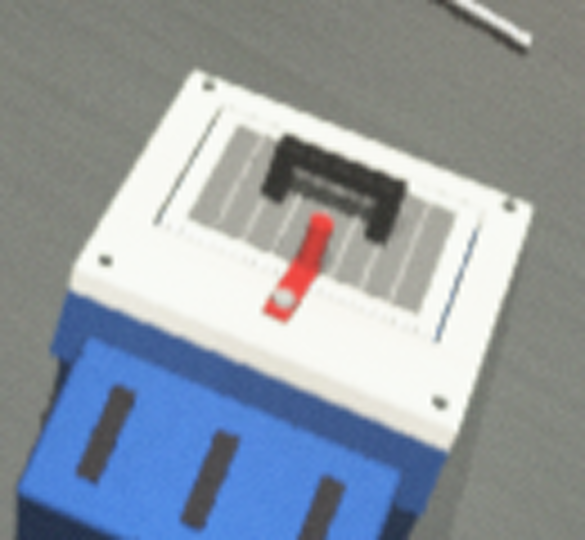

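The crop confirms it: black handle at about crop (335,180), red tab at (305,265), tab pivot at (285,297), cassette seated in the white frame. Next I'll work out the frame and the moves.

```bash
cat > f.py <<'E'
from h import *
from scipy.spatial.transform import Rotation as Ro
def frame(yaw=9.3,O=None):
    a=np.radians(yaw);A=np.array([np.cos(a),np.sin(a),0]);y=np.array([-np.sin(a),np.cos(a),0]);z=-A*.5+np.array([0,0,np.sqrt(.75)]);x=np.cross(y,z)
    return np.stack([x,y,z],1)
F=frame()
O=F@np.array([569.8-17.5,151.6,-205.4-13.5])
Rg=np.stack([F[:,1],F[:,0],-F[:,2]],1)
def go(p,R,o=None):
    o=o or robot.observe()
    rv=Ro.from_matrix(R@o["orientation"].T).as_rotvec(degrees=True)
    return "dp cm",((np.array(p)-o["position"])/10).round(2),"rot",rv.round(2),abs(rv).max()
E
python3 - <<'E'
from f import *
print(O,F.round(3))
for n,p in dict(grip=(0,0,44),piv=(86,0,14),lug0=(50,0,48)).items(): print(n,(O+F@p).round(1))
p=O+F@np.array([0,0,44+78+110]); print(p,go(p,Rg))
print("vertical first", Ro.from_matrix(Rg@np.stack([F[:,1],[F[0,1]*0+np.cos(np.radians(9.3)),np.sin(np.radians(9.3)),0],[0,0,-1]],1).T).as_rotvec(degrees=True))
E
```

```text
[555.53106191 244.59091469  86.57703911] [[ 0.855 -0.162 -0.493]
 [ 0.14   0.987 -0.081]
 [ 0.5    0.     0.866]]
grip [533.8 241.  124.7]
piv [622.1 255.5 141.7]
lug0 [574.6 247.7 153.1]
[441.05579881 225.84487145 287.49493279] ('dp cm', array([19.47, 74.54, -1.51]), 'rot', array([-14.92, -28.47,  72.14]), np.float64(72.13635330461432))
vertical first [ 4.84811463e+00 -2.96056715e+01  3.12250226e-16]
```

play_rows(targets=[{"dp": [1.3, 4.97, 0.3], "angular": [0, 0, 7.39], "claw": 0}, {"dp": [1.3, 4.97, 0.3], "angular": [0, 0, 7.39], "claw": 0}, {"dp": [1.3, 4.97, 0], "angular": [0, 0, 7.39], "claw": 0}, {"dp": [1.3, 4.97, 0], "angular": [0, 0, 7.39], "claw": 0}, {"dp": [1.3, 4.97, 0], "angular": [0, 0, 7.39], "claw": 0}, {"dp": [1.3, 4.97, 0], "angular": [0, 0, 7.39], "claw": 0}, {"dp": [1.3, 4.97, 0], "angular": [0, 0, 7.39], "claw": 0}, {"dp": [1.3, 4.97, 0], "angular": [0, 0, 7.39], "claw": 0}, {"dp": [1.3, 4.97, 0], "angular": [0, 0, 7.39], "claw": 0}, {"dp": [1.3, 4.97, 0], "angular": [0, 0, 7.39], "claw": 0}, {"dp": [1.3, 4.97, 0], "angular": [0.97, -5.92, 0], "claw": 0}, {"dp": [1.3, 4.97, 0], "angular": [0.97, -5.92, 0], "claw": 0}, {"dp": [1.3, 4.97, 0], "angular": [0.97, -5.92, 0], "claw": 0}, {"dp": [1.3, 4.97, 0], "angular": [0.97, -5.92, 0], "claw": 0}, {"dp": [1.3, 4.97, 0], "angular": [0.97, -5.92, 0], "claw": 0}, {"dp": [0, 0, 0], "angular": [0, 0, 0], "claw": 0}, {"dp": [0, 0, 0], "angular": [0, 0, 0], "claw": 0}])

```text
clock: 3.42
position: [441.1, 225.8, 308.5]
orientation: [[-0.162, 0.855, 0.492], [0.987, 0.14, 0.08], [-0.0, 0.499, -0.867]]
ft_force: [0.6, 0.6, 0.5]
width: 0.003
```

```bash
python3 - <<'E'
from f import *
o=robot.observe(); c=cam("wrist"); im,d=robot.get_image("wrist")
np.savez("w1.npz",d=d,im=im,K=c[0],R=c[1],t=c[2])
print(o["clock"],o["position"],go(O+F@np.array([0,0,232]),Rg),o["joints"].round(1))
for q in ["cassette_grip","tab_lug","tab_pivot","cassette","filter_frame"]:
    for r in robot.tip_of("wrist",q)[:2]:
        print(q,np.round(r["point"]),round(r["p"],2),"in frame",(F.T@(np.array(r["point"])-O)).round(1))
g=im.copy()
for p in [(0,35,50),(0,-35,50),(86,0,20),(50,0,48),(117.5,99.5,14),(-82.5,99.5,14),(-82.5,-99.5,14),(117.5,-99.5,14),(62.5,77.5,14),(62.5,-77.5,14),(-62.5,77.5,14),(-62.5,-77.5,14)]:
    u=proj("wrist",O+F@np.array(p),c)[0]; cv2.drawMarker(g,tuple(int(v) for v in u),(255,0,255),0,12,1)
cv2.imwrite("pics/w1.png",g)
E
```

```text
3.425 [441.05235643 225.81421131 308.50416451] ('dp cm', array([-0.04,  0.06, -2.12]), 'rot', array([ 0.01, -0.04,  0.08]), np.float64(0.07821423715314076)) [ 19.7 -11.8 115.2  -7.   47.3  13.8]
cassette_grip [529. 240. 123.] 0.61 in frame [-4.9 -0.7 45.1]
tab_lug [572. 251. 150.] 0.95 in frame [46.1  3.9 46.3]
tab_lug [345. 182.   5.] 0.39 in frame [-229.1  -27.6   38.5]
tab_pivot [621. 257. 141.] 0.8 in frame [84.8  1.8 13.6]
cassette [551. 247.  88.] 0.86 in frame [-3.   2.8  3.1]
```

View pics/w1.png

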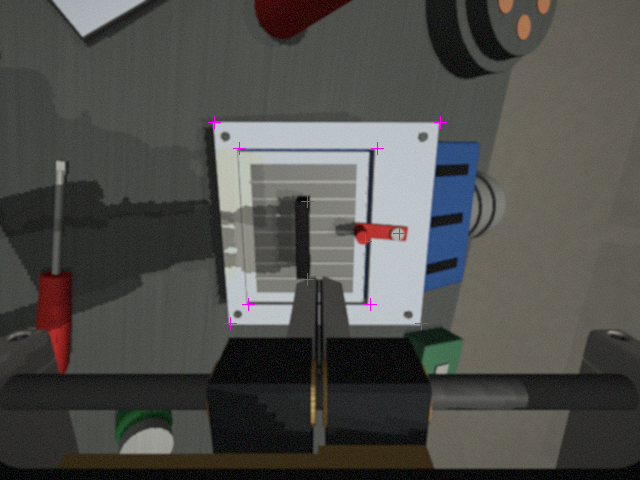

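The overlay lines up with the rim corners. The cassette has slid about 3 mm down the slope. The lug is at image (363,237), a little to +y, so the tab is at about -0.1 rad. I'll push the lug towards +y with the closed fingers.

```bash
python3 - <<'E'
from f import *
W=[(49,-28,190),(49,-28,124),(49,16,124),(49,30,124),(65,34,124),(60,33,124),(60,33,210)]
p=robot.observe()["position"]
for w in W:
    q=O+F@np.array(w); print(w,((q-p)/10).round(2)); p=q
E
```

```text
(49, -28, 190) [ 6.64 -1.64 -3.33]
(49, -28, 124) [ 3.26  0.53 -5.72]
(49, 16, 124) [-0.71  4.34  0.  ]
(49, 30, 124) [-0.23  1.38  0.  ]
(65, 34, 124) [1.3  0.62 0.8 ]
(60, 33, 124) [-0.41 -0.17 -0.25]
(60, 33, 210) [-4.24 -0.69  7.45]
```

play_rows(targets=[{"dp": [2.2, -0.55, -1.1], "angular": [0, 0, 0], "claw": 0}, {"dp": [2.2, -0.55, -1.1], "angular": [0, 0, 0], "claw": 0}, {"dp": [2.24, -0.54, -1.13], "angular": [0, 0, 0], "claw": 0}, {"dp": [0, 0, 0], "angular": [0, 0, 0], "claw": 0}, {"dp": [0.82, 0.13, -1.43], "angular": [0, 0, 0], "claw": 0}, {"dp": [0.82, 0.13, -1.43], "angular": [0, 0, 0], "claw": 0}, {"dp": [0.81, 0.13, -1.43], "angular": [0, 0, 0], "claw": 0}, {"dp": [0.81, 0.14, -1.43], "angular": [0, 0, 0], "claw": 0}, {"dp": [0, 0, 0], "angular": [0, 0, 0], "claw": 0}])

```text
clock: 4.85
position: [539.5, 214.8, 215.8]
orientation: [[-0.161, 0.857, 0.49], [0.987, 0.14, 0.08], [-0.0, 0.496, -0.868]]
ft_force: [-0.3, -0.4, -0.2]
width: 0.006
```

play_rows(targets=[{"dp": [-0.12, 0.72, 0], "angular": [0, 0, 0], "claw": 0}, {"dp": [-0.12, 0.72, 0], "angular": [0, 0, 0], "claw": 0}, {"dp": [-0.12, 0.72, 0], "angular": [0, 0, 0], "claw": 0}, {"dp": [-0.12, 0.72, 0], "angular": [0, 0, 0], "claw": 0}, {"dp": [-0.12, 0.73, 0], "angular": [0, 0, 0], "claw": 0}, {"dp": [-0.11, 0.73, 0], "angular": [0, 0, 0], "claw": 0}, {"dp": [-0.11, 0.69, 0], "angular": [0, 0, 0], "claw": 0}, {"dp": [-0.12, 0.69, 0], "angular": [0, 0, 0], "claw": 0}, {"dp": [0.43, 0.21, 0.27], "angular": [0, 0, 0], "claw": 0}, {"dp": [0.43, 0.21, 0.27], "angular": [0, 0, 0], "claw": 0}, {"dp": [0.44, 0.2, 0.26], "angular": [0, 0, 0], "claw": 0}, {"dp": [0, 0, 0], "angular": [0, 0, 0], "claw": 0}, {"dp": [0, 0, 0], "angular": [0, 0, 0], "claw": 0}])

```text
clock: 6.48
position: [544.8, 278.1, 226.9]
orientation: [[-0.161, 0.854, 0.495], [0.987, 0.139, 0.081], [0.0, 0.502, -0.865]]
ft_force: [0.9, -0.0, 0.9]
width: 0.006
```

play_rows(targets=[{"dp": [-0.41, -0.17, -0.25], "angular": [0, 0, 0], "claw": 0}, {"dp": [-1.06, -0.17, 1.86], "angular": [0, 0, 0], "claw": 0}, {"dp": [-1.06, -0.17, 1.86], "angular": [0, 0, 0], "claw": 0}, {"dp": [-1.06, -0.17, 1.86], "angular": [0, 0, 0], "claw": 0}, {"dp": [-1.06, -0.18, 1.87], "angular": [0, 0, 0], "claw": 0}, {"dp": [-2.5, -2, 0], "angular": [0, 0, 0], "claw": 0.55}, {"dp": [-2.5, -2, 0], "angular": [0, 0, 0], "claw": 0.55}, {"dp": [0, 0, 0], "angular": [0, 0, 0], "claw": 0.55}, {"dp": [0, 0, 0], "angular": [0, 0, 0], "claw": 0.55}])

```text
clock: 7.6
position: [448.1, 229.8, 298.8]
orientation: [[-0.161, 0.854, 0.495], [0.987, 0.139, 0.081], [0.001, 0.502, -0.865]]
ft_force: [-0.6, -0.2, -0.4]
width: 0.392
```

```bash
python3 - <<'E'
from f import *
o=robot.observe(); c=cam("wrist"); im,d=robot.get_image("wrist")
print(o["clock"],o["position"],"tcp in frame",(F.T@(o["position"]-O)).round(1),o["width"])
for q in ["cassette_grip","tab_lug","tab_pivot","cassette"]:
    for r in robot.tip_of("wrist",q)[:1]:
        print(q,np.round(r["point"]),round(r["p"],2),"in frame",(F.T@(np.array(r["point"])-O)).round(1))
V,U=np.mgrid[:480,:640]
P=(cloud("wrist",d,im.max(2)<70,c)-O)@F
B=P[(abs(P[:,0])<20)&(abs(P[:,1])<45)&(P[:,2]>40)&(P[:,2]<58)]
print("bar",len(B),B.min(0).round(1),B.max(0).round(1),np.median(B,0).round(1)) if len(B) else 0
g=im.copy()
for p in [(0,35,50),(0,-35,50),(86,0,20),(84,36,48),(62.5,77.5,14),(62.5,-77.5,14),(-62.5,77.5,14),(-62.5,-77.5,14)]:
    u=proj("wrist",O+F@np.array(p),c)[0]; cv2.drawMarker(g,tuple(int(v) for v in u),(255,0,255),0,12,1)
cv2.imwrite("pics/w2.png",g)
E
```

```text
7.6 [448.11509127 229.83988919 298.80104273] tcp in frame [ 12.2   2.8 238. ] 0.3923334675005597
cassette_grip [532. 241. 122.] 0.87 in frame [-2.9  0.6 42.7]
tab_lug [596. 286. 168.] 0.91 in frame [81.3 34.  46.9]
tab_pivot [619. 258. 140.] 0.89 in frame [82.8  2.8 14.3]
cassette [551. 248.  86.] 0.76 in frame [-3.8  4.   1.2]
bar 1181 [-11.1 -34.   40.1] [ 0.9 35.6 51.9] [-4.9  4.1 49.5]
```

View pics/w2.png

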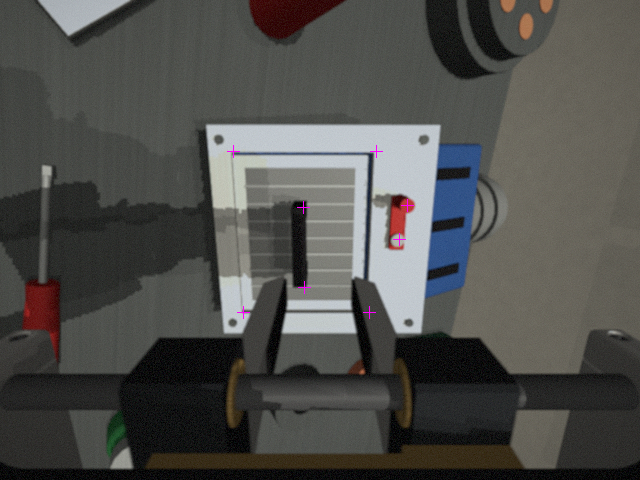

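The tab is now about a quarter turn aside: pivot at (398,240), lug at (407,205). The cassette is still seated, with its bar at (300,243), about 5 mm down-slope of nominal. Next I'll go down and grasp it.

```bash
python3 - <<'E'
from f import *
p=robot.observe()["position"]
for w in [(-4.7,1.5,160),(-4.7,1.5,122),(-4,1.5,152),(-4,1.5,260)]:
    q=O+F@np.array(w); print(w,((q-p)/10).round(2),go(q,Rg)[3]); p=q
E
```

```text
(-4.7, 1.5, 160) [ 2.43  0.25 -7.54] [-0.02 -0.01  0.01]
(-4.7, 1.5, 122) [ 1.88  0.31 -3.29] [-0.02 -0.01  0.01]
(-4, 1.5, 152) [-1.42 -0.23  2.63] [-0.02 -0.01  0.01]
(-4, 1.5, 260) [-5.33 -0.87  9.35] [-0.02 -0.01  0.01]
```

play_rows(targets=[{"dp": [0.61, 0.06, -1.88], "angular": [0, 0, 0], "claw": 0.55}, {"dp": [0.61, 0.06, -1.88], "angular": [0, 0, 0], "claw": 0.55}, {"dp": [0.61, 0.06, -1.89], "angular": [0, 0, 0], "claw": 0.55}, {"dp": [0.6, 0.07, -1.89], "angular": [0, 0, 0], "claw": 0.55}, {"dp": [0.63, 0.1, -1.1], "angular": [0, 0, 0], "claw": 0.55}, {"dp": [0.63, 0.1, -1.1], "angular": [0, 0, 0], "claw": 0.55}, {"dp": [0.62, 0.11, -1.09], "angular": [0, 0, 0], "claw": 0.55}, {"dp": [0, 0, 0], "angular": [0, 0, 0], "claw": 0.55}, {"dp": [0, 0, 0], "angular": [0, 0, 0], "claw": 0.55}])

```text
clock: 8.98
position: [490.7, 235.3, 190.1]
orientation: [[-0.161, 0.855, 0.494], [0.987, 0.139, 0.081], [0.0, 0.5, -0.866]]
ft_force: [0.5, -0.4, -0.4]
width: 0.552
```

play_rows(targets=[{"dp": [0, 0, 0], "angular": [0, 0, 0], "claw": 0}, {"dp": [0, 0, 0], "angular": [0, 0, 0], "claw": 0}, {"dp": [0, 0, 0], "angular": [0, 0, 0], "claw": 0}, {"dp": [0, 0, 0], "angular": [0, 0, 0], "claw": 0}, {"dp": [0, 0, 0], "angular": [0, 0, 0], "claw": 0}, {"dp": [0, 0, 0], "angular": [0, 0, 0], "claw": 0}], grip_force=35)

```text
clock: 9.72
position: [491.1, 235.4, 190.4]
orientation: [[-0.161, 0.854, 0.495], [0.987, 0.139, 0.081], [0.001, 0.501, -0.865]]
ft_force: [2.5, 0.4, -0.1]
width: 0.125
```

play_rows(targets=[{"dp": [-0.28, -0.05, 0.52], "angular": [0, 0, 0], "claw": 0}, {"dp": [-0.28, -0.05, 0.52], "angular": [0, 0, 0], "claw": 0}, {"dp": [-0.28, -0.05, 0.52], "angular": [0, 0, 0], "claw": 0}, {"dp": [-0.29, -0.04, 0.53], "angular": [0, 0, 0], "claw": 0}, {"dp": [-0.29, -0.04, 0.54], "angular": [0, 0, 0], "claw": 0}, {"dp": [-1.0, -0.16, 1.7], "angular": [0, 0, 0], "claw": 0}, {"dp": [-1.0, -0.16, 1.7], "angular": [0, 0, 0], "claw": 0}, {"dp": [-1.0, -0.16, 1.7], "angular": [0, 0, 0], "claw": 0}, {"dp": [-1.0, -0.16, 1.7], "angular": [0, 0, 0], "claw": 0}, {"dp": [-1.0, -0.16, 1.7], "angular": [0, 0, 0], "claw": 0}, {"dp": [0, 0, 0], "angular": [0, 0, 0], "claw": 0}])

```text
clock: 11.1
position: [426.2, 225.2, 302.6]
orientation: [[-0.162, 0.853, 0.496], [0.987, 0.139, 0.082], [0.001, 0.502, -0.865]]
ft_force: [0.8, -0.6, -2.9]
width: 0.123
```

```bash
python3 - <<'E'
from f import *
# tray fit: use the floor+rim cloud from the first top pictures
im=cv2.imread("pics/top0.png"); d=np.load("top0.npy"); hsv=cv2.cvtColor(im,cv2.COLOR_BGR2HSV); V,U=np.mgrid[:480,:640]
m=(hsv[...,0]>22)&(hsv[...,0]<36)&(hsv[...,1]>130)&(hsv[...,2]>90)&(abs(U-400)<60)&(abs(V-216)<60)
m=cv2.morphologyEx(m.astype(np.uint8),cv2.MORPH_OPEN,np.ones((3,3)))
(c,s,a)=cv2.minAreaRect(np.argwhere(m)[:,::-1].astype(np.float32)); print(c,s,a)
K,R,t=cam("top"); b=cv2.boxPoints((c,s,a))
for h in (15,30):   # outline = rim top at 30
    ray=(R.T@np.linalg.inv(K)@np.c_[b,np.ones(4)].T).T; C=-R.T@t
    Q=C+ray*((h-C[2])/ray[:,2])[:,None]; print(h,Q.mean(0).round(1),[round(float(np.linalg.norm(Q[i]-Q[i-1])),1) for i in range(4)],[round(float(np.degrees(np.arctan2(*(Q[i]-Q[i-1])[1::-1]))),1) for i in range(4)])
o=robot.observe(); print(o["clock"],o["position"],o["ft_force"],o["width"],o["joints"].round(1))
im,d=robot.get_image("scene"); cv2.imwrite("pics/s3.png",im)
E
```

```text
(399.3617858886719, 215.97776794433594) (63.54665756225586, 74.74906921386719) 75.17352294921875
15 [ 541.8 -258.8   15. ] [182.0, 216.0, 182.8, 214.8] [13.7, -75.9, -166.7, 103.9]
30 [ 540.4 -256.4   30. ] [180.4, 214.0, 181.1, 212.9] [13.7, -75.9, -166.7, 103.9]
11.1 [426.24539018 225.16752006 302.57668092] [ 0.77400798 -0.6052773  -2.92030958] 0.12342723125049918 [ 20.4 -13.4 117.2  -7.5  46.7  14.8]
```

View pics/s3.png

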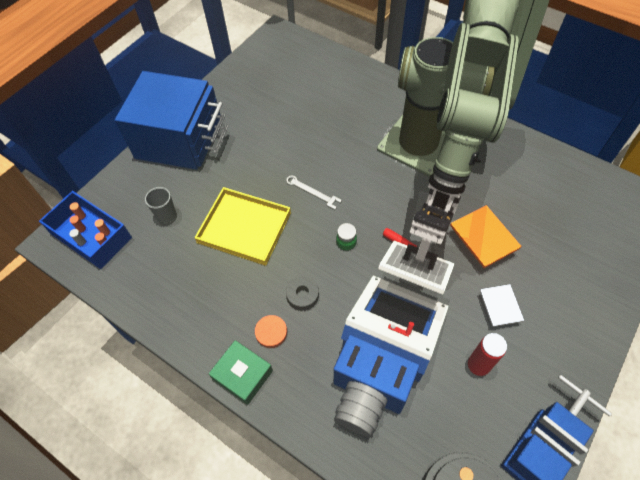

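The cassette is in the gripper at (415,270), clear of the frame, and the tab is still aside at (402,328). I'll level it and carry it to the tray at about (541,-257), yaw 14°.

play_rows(targets=[{"dp": [0, -1.5, 0.3], "angular": [-0.81, 4.93, 0], "claw": 0}, {"dp": [0, -3, 0.3], "angular": [-0.81, 4.93, 0], "claw": 0}, {"dp": [0, -3, 0], "angular": [-0.81, 4.93, 0], "claw": 0}, {"dp": [0, -3, 0], "angular": [-0.81, 4.94, 0], "claw": 0}, {"dp": [0, -3, 0], "angular": [-0.81, 4.94, 0], "claw": 0}, {"dp": [0, -3, 0], "angular": [-0.81, 4.94, 0], "claw": 0}, {"dp": [1.1, -3, 0], "angular": [0, 0, 1.1], "claw": 0}, {"dp": [1.1, -3, 0], "angular": [0, 0, 1.1], "claw": 0}, {"dp": [1.1, -3, 0], "angular": [0, 0, 1.1], "claw": 0}, {"dp": [1.1, -3, 0], "angular": [0, 0, 1.2], "claw": 0}, {"dp": [1.1, -3, 0], "angular": [0, 0, 0], "claw": 0}, {"dp": [1.1, -3, 0], "angular": [0, 0, 0], "claw": 0}, {"dp": [1.1, -3, 0], "angular": [0, 0, 0], "claw": 0}, {"dp": [1.1, -3, 0], "angular": [0, 0, 0], "claw": 0}, {"dp": [1.1, -3, 0], "angular": [0, 0, 0], "claw": 0}, {"dp": [1.1, -3, 0], "angular": [0, 0, 0], "claw": 0}, {"dp": [0.5, -1.7, 0], "angular": [0, 0, 0], "claw": 0}, {"dp": [0, 0, 0], "angular": [0, 0, 0], "claw": 0}, {"dp": [0, 0, 0], "angular": [0, 0, 0], "claw": 0}])

```text
clock: 13.52
position: [541.1, -256.1, 306.5]
orientation: [[-0.239, 0.971, -0.001], [0.971, 0.239, 0.001], [0.001, -0.001, -1.0]]
ft_force: [-0.1, -0.9, -3.0]
width: 0.125
```

```bash
python3 - <<'E'
from f import *
o=robot.observe(); c=cam("wrist"); im,d=robot.get_image("wrist")
a=np.radians(13.8); T=np.array([[np.cos(a),-np.sin(a),0],[np.sin(a),np.cos(a),0],[0,0,1]]); Rt=np.stack([T[:,1],T[:,0],[0,0,-1]],1)
print(o["clock"],o["position"],go((541,-257,o["position"][2]),Rt),o["width"],o["ft_force"],o["joints"].round(1))
g=im.copy()
for p in [(x*h,y*k,30) for h,k in ((90,105),(85,100)) for x in(-1,1) for y in (-1,1)]:
    u=proj("wrist",np.array([541,-257,0])+T@np.array(p),c)[0]
    if abs(u).max()<2000: cv2.drawMarker(g,tuple(int(v) for v in u),(255,0,255),0,12,1)
cv2.imwrite("pics/w4.png",g); np.savez("w4.npz",im=im,d=d,K=c[0],R=c[1],t=c[2])
E
```

```text
13.525 [ 541.07643504 -256.11599064  306.54591274] ('dp cm', array([-0.01, -0.11, -0.03]), 'rot', array([-0.04, -0.05, -0.02]), np.float64(0.04559704479887697)) 0.12485810007027603 [-0.11884627 -0.9251185  -2.99148154] [-33.6  14.6  84.5   0.   81.  -47.4]
```

View pics/w4.png

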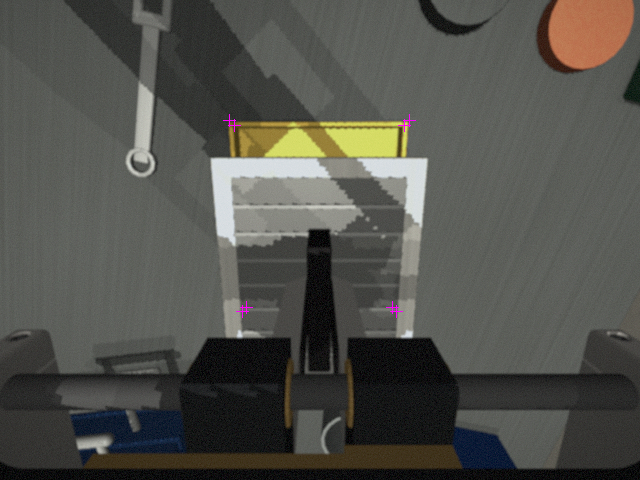

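The tray rim matches the markers (corners near (231,122) and (407,122)), and the cassette hangs square and level above it. I'll lower it.

play_rows(targets=[{"dp": [0, -0.1, -2.2], "angular": [0, 0, 0], "claw": 0}, {"dp": [0, 0, -2.2], "angular": [0, 0, 0], "claw": 0}, {"dp": [0, 0, -2.2], "angular": [0, 0, 0], "claw": 0}, {"dp": [0, 0, -2.2], "angular": [0, 0, 0], "claw": 0}, {"dp": [0, 0, -2.2], "angular": [0, 0, 0], "claw": 0}, {"dp": [0, 0, -2.0], "angular": [0, 0, 0], "claw": 0}, {"dp": [0, 0, -1.5], "angular": [0, 0, 0], "claw": 0}, {"dp": [0, 0, -1.3], "angular": [0, 0, 0], "claw": 0}, {"dp": [0, 0, -0.8], "angular": [0, 0, 0], "claw": 0}, {"dp": [0, 0, -0.4], "angular": [0, 0, 0], "claw": 0}, {"dp": [0, 0, 0], "angular": [0, 0, 0], "claw": 0}, {"dp": [0, 0, 0], "angular": [0, 0, 0], "claw": 0}])

```text
clock: 15.08
position: [541.7, -258.4, 137.8]
orientation: [[-0.238, 0.971, 0.001], [0.971, 0.238, -0.001], [-0.001, 0.001, -1.0]]
ft_force: [0.0, 0.0, -3.6]
width: 0.122
```

play_rows(targets=[{"dp": [0, 0, -0.2], "angular": [0, 0, 0], "claw": 0}, {"dp": [0, 0, -0.2], "angular": [0, 0, 0], "claw": 0}, {"dp": [0, 0, 0], "angular": [0, 0, 0], "claw": 0}, {"dp": [0, 0, 0], "angular": [0, 0, 0], "claw": 0}])

```text
clock: 15.58
position: [541.4, -258.0, 133.1]
orientation: [[-0.238, 0.971, -0.0], [0.971, 0.238, -0.0], [-0.0, -0.0, -1.0]]
ft_force: [0.7, -0.1, -2.8]
width: 0.123
```

Floor contact should come at about z = 127.

play_rows(targets=[{"dp": [0, 0, -0.2], "angular": [0, 0, 0], "claw": 0}, {"dp": [0, 0, -0.15], "angular": [0, 0, 0], "claw": 0}, {"dp": [0, 0, 0], "angular": [0, 0, 0], "claw": 0}, {"dp": [0, 0, 0], "angular": [0, 0, 0], "claw": 0}])

```text
clock: 16.08
position: [541.4, -258.0, 129.6]
orientation: [[-0.238, 0.971, -0.0], [0.971, 0.238, -0.0], [-0.0, -0.0, -1.0]]
ft_force: [-0.6, -0.4, -3.0]
width: 0.123
```

play_rows(targets=[{"dp": [0, 0, -0.1], "angular": [0, 0, 0], "claw": 0}, {"dp": [0, 0, -0.1], "angular": [0, 0, 0], "claw": 0}, {"dp": [0, 0, 0], "angular": [0, 0, 0], "claw": 0}, {"dp": [0, 0, 0], "angular": [0, 0, 0], "claw": 0}])

```text
clock: 16.58
position: [541.4, -258.1, 128.2]
orientation: [[-0.238, 0.971, -0.0], [0.971, 0.238, -0.0], [-0.0, -0.0, -1.0]]
ft_force: [-1.5, 1.7, 2.0]
width: 0.121
```

play_rows(targets=[{"dp": [0, 0, -0.1], "angular": [0, 0, 0], "claw": 0}, {"dp": [0, 0, 0], "angular": [0, 0, 0], "claw": 0}, {"dp": [0, 0, 0], "angular": [0, 0, 0], "claw": 0}])

```text
clock: 16.95
position: [541.5, -258.1, 128.2]
orientation: [[-0.238, 0.971, -0.0], [0.971, 0.238, -0.0], [-0.0, -0.0, -1.0]]
ft_force: [-4.7, 1.9, 8.5]
width: 0.125
```

```bash
python3 - <<'E'
from f import *
o=robot.observe(); c=cam("wrist"); im,d=robot.get_image("wrist")
print(o["clock"],o["position"],o["ft_force"],o["moment"])
cv2.imwrite("pics/w5.png",im)
E
```

```text
16.95 [ 541.46582644 -258.12506963  128.16325271] [-4.70476578  1.89492893  8.53991954] [ 0.41302023  0.63828041 -0.01384202]
```

View pics/w5.png

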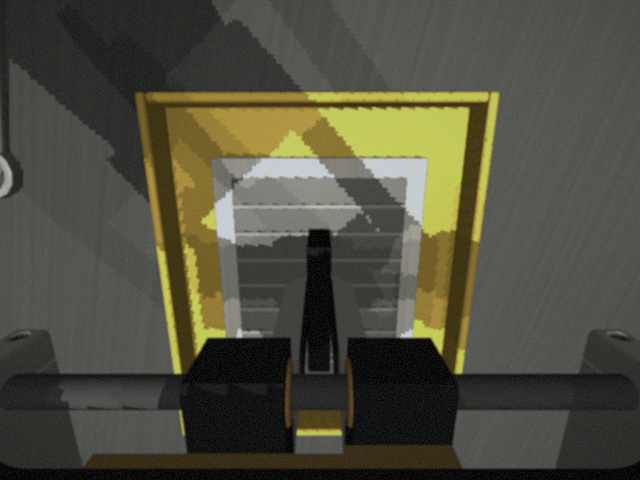

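The cassette lies inside the tray with clear margins on all sides, pressing on the floor with about 10 N and held still. Releasing, then straight up.

play_rows(targets=[{"dp": [0, 0, 0], "angular": [0, 0, 0], "claw": 0.5}, {"dp": [0, 0, 0], "angular": [0, 0, 0], "claw": 0.5}, {"dp": [0, 0, 0], "angular": [0, 0, 0], "claw": 0.5}, {"dp": [0, 0, 0], "angular": [0, 0, 0], "claw": 0.5}, {"dp": [0, 0, 0], "angular": [0, 0, 0], "claw": 0.5}, {"dp": [0, 0, 0.8], "angular": [0, 0, 0], "claw": 0.5}, {"dp": [0, 0, 2], "angular": [0, 0, 0], "claw": 0.5}, {"dp": [0, 0, 3], "angular": [0, 0, 0], "claw": 0.5}, {"dp": [0, 0, 3], "angular": [0, 0, 0], "claw": 0.5}, {"dp": [0, 0, 3], "angular": [0, 0, 0], "claw": 0.5}, {"dp": [-3, 0, 3], "angular": [0, 0, 0], "claw": 0.5}, {"dp": [-4, 2, 3], "angular": [0, 0, 0], "claw": 0.5}, {"dp": [-4, 2, 0], "angular": [0, 0, 0], "claw": 0.5}, {"dp": [0, 0, 0], "angular": [0, 0, 0], "claw": 0.5}])

```text
clock: 18.75
position: [429.4, -216.7, 306.1]
orientation: [[-0.238, 0.971, 0.001], [0.971, 0.238, -0.001], [-0.001, 0.001, -1.0]]
ft_force: [0.3, -0.6, 0.8]
width: 0.501
```

```bash
python3 - <<'E'
from f import *
o=robot.observe(); c=cam("wrist"); im,d=robot.get_image("wrist")
s,ds=robot.get_image("scene")
print(o["clock"],o["position"],o["ft_force"],o["width"])
for q in ["cassette","tab_lug"]:
  for n in ["wrist","scene"]:
    for r in robot.tip_of(n,q)[:4]: print(n,q,np.round(r["point"]),round(r["p"],2))
cv2.imwrite("pics/s6.png",s)
E
```

```text
18.75 [ 429.42570854 -216.69856777  306.10792866] [ 0.28044774 -0.56111489  0.83292941] 0.50128246181932
wrist cassette [ 538. -256.    9.] 0.58
scene cassette [ 537. -258.    3.] 0.96
scene cassette [368. 438.  31.] 0.85
scene cassette [221. 317.  48.] 0.85
scene tab_lug [599. 286. 166.] 0.71
```

View pics/s6.png

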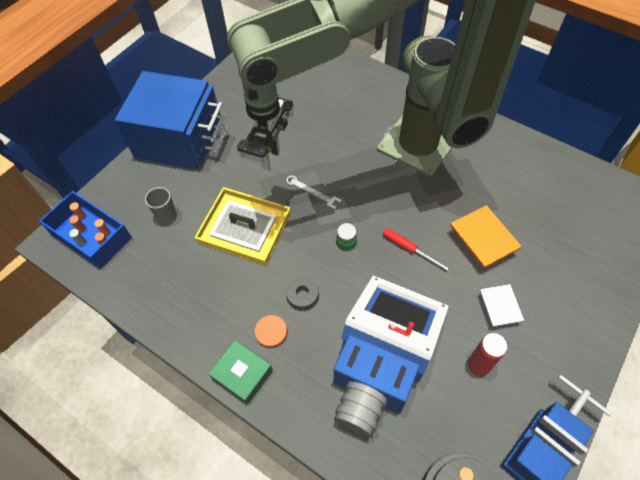

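The cassette lies handle-up in the tray at (243,224), the tab is aside at (402,327), and the other things are where they were. The gripper is clear, so I'm handing in.

```bash
python3 -c "
from rig import robot
print(robot.close_job())"
```

```text
the job is handed in; nothing more can be done
None
```

I turned the red tab about a quarter turn (roughly -1.5 rad) while the cassette was still seated. Then I lifted the cassette out by its handle, levelled it and lowered it into the yellow tray until it pressed on the floor with about 10 N. After that I released it and handed the job in at about 19 s of the 53 s allowed; the hand-in reports no verdict.

- **Cassette:** in the last pictures it lies handle-up inside the tray. The networks put its origin within about 4 mm of the tray centre horizontally.
- **Height reading:** the two cameras disagreed slightly on the cassette's height, at 3 mm (scene) and 9 mm (wrist). Both fit about 5 mm, the tray-floor height, within the networks' 4 mm error. I did not measure its final tilt; it was level when placed.
- **Tab and bystanders:** the tab is still aside. By eye, the bystanders have not moved from the first picture.

No check failed.

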